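# Feed the leg blank under the jig bridge and hold the sprung drill guide at its mark

## Task

Slide the square wooden leg blank along the channel of the drilling jig, under the bridge, until its end is fully home against the end stop. Then pull the jig's spring-return guide bar out by its upright wooden handle until the pointer on the bar is in line with the point of the little index block on the bridge, and finish still holding it there against the spring, with the blank still home, so that I can drill. Leave the other things on the bench where they are.

Things in the scene. Friction and masses are not known exactly. Their poses are not given: they have to be found in the camera images.
- jig: The drilling jig, fixed to the bench; origin on the bench surface under the middle of the bridge. Its y axis runs along the feed channel towards the end stop, its x axis across it, away from the robot; z up. Grey bed, top at z = 15 mm, y = -290 to +110 mm, 100 mm wide. Spring housing behind the bridge: x = 62 to 148 mm, 94 mm high.
- channel (a point): Point on the bed in the middle of the channel, at jig y = -150 mm, z = 15 mm. The channel is centred on jig x = 0, 46 mm wide between two aluminium lips (each 12 mm wide) that rise only 6 mm above the bed (top z = 21 mm) and run from the feed end to the stop.
- bridge (a point): Middle of the bridge's top, at jig (0, 0, 80 mm). The bridge crosses the channel from jig y = -39 to +61 mm: underside z = 68 mm (8 mm above the blank), top z = 80 mm. Posts on both sides of the channel at x = 23 to 35 mm. In front it ends at x = -65 mm; only the guide bar reaches further.
- stop (a point): Middle of the end stop's face, at jig (0, +75 mm, 37.5 mm): a dark steel block across the far end of the channel, its top 60 mm above the bench.
- blank_mid (a point): Centre of the loose leg blank, a plain wooden bar 40 mm (jig x) by 180 mm (jig y) by 45 mm high, 0.16 to 0.33 kg. It starts on the bed in the channel outside the bridge, 115 to 150 mm short of the stop, parallel to the channel. Fully home its leading end touches the stop; its centre is then at jig y = -15 mm, z = 37.5 mm.
- handle_mid (a point): Centre of the bar's handle, half-way up (100.5 mm above the bench): an upright dark-wood block 22 mm (jig x) by 50 mm (jig y) by 45 mm high, on top of the front end of the bar. With the bar at rest it is at jig x = -88 mm, y = 0. The space above the bar's top (z = 78 mm) is free in front of it and behind it as far as the drill bush.
- bar: The sprung steel guide bar (44 mm wide, 10 mm thick, top 78 mm above the bench) with its handle, drill bush and pointer. It slides only along jig x: at rest its origin is the jig's, and pulling moves it towards jig -x, 75 mm at most. A spring pulls it back: about 5 N at rest, 1.6 N more for every 10 mm, so 10 to 15 N at the mark; let go, it returns.
- pointer_tip (a point): Tip of the pointer, a narrow dark steel finger 5 mm wide on top of the bar, reaching out towards jig +y over the bridge, 83 mm above the bench; moves with the bar. At rest it is at jig x = +20 mm, y = +35 mm.
- index: The mark: a fixed brass index block 20 x 13 mm, 18 mm high with a screw head on top, on the bridge at its stop side, its point towards the bar (jig -y). Origin on the bridge top (80 mm above the bench), at the same jig x as the point. Axes parallel to the jig's. Pointer and point are in line when their jig x is equal: 32 to 58 mm of pull from rest.
- offcut: Small pale wood offcut 45 x 70 x 22 mm: a bystander, to be left alone. Origin at its underside.
- screwdriver: Screwdriver lying on the bench: a bystander, to be left alone. Origin at its underside.
- glue: White glue bottle, 60 mm across, 150 mm tall: a bystander, to be left alone. Origin at its underside.
- tape: Black tape-measure case 65 x 35 x 60 mm: a bystander, to be left alone. Origin at its underside.
- brush: Bench brush lying on the bench: a bystander, to be left alone. Origin at its underside.
- pencils: Steel cup of pencils, 72 mm across, 85 mm tall (146 mm with the pencils): a bystander, to be left alone. Origin at its underside.
- mallet: Hammer with a wooden head lying on the bench: a bystander, to be left alone. Origin at its underside.
Not all that is in view belongs to the job. Of the things shaped like the part that bears blank_mid, the wooden one is meant.

How it is judged:
On the way, in this order (a step that is already met when the one before it is completed fails the run):
1. the blank is fully home against the end stop, flat in the channel under the bridge (y of blank_mid in the frame of jig between -0.02 and -0.011 m and z of blank_mid in the frame of jig below 0.041 m), for 0.2 s.
2. the guide bar is pulled out to the index and held there, the blank still home (all of step 1 and x of pointer_tip in the frame of index between -0.004 and 0.004 m and contact force between the fingers and bar above 2 N), for 0.3 s.
At the end, for the whole second after the job is handed in: The program has finished with the fingers still holding the handle (more than 2 N on it) and the bar at rest, pointer within 4 mm of the index point along the pull, the blank flat in the channel and within 5 mm of the end stop (all of step 2 and linear speed of bar below 0.01 m/s); the arm keeps its last pose, push and grip.
It fails at once if another thing on the bench is pushed more than 30 mm away or knocked over (distance of any of offcut, screwdriver, glue, tape, brush, pencils, mallet from where it was at the start of the episode above 0.03 m or angle between any of glue, pencils, tape's own z axis and vertical above 0.5 rad).
It also fails if it takes over 56 s, if anything falls off the work surface, if the arm or the gripper's body presses on something with over 40 N, if the wrist force passes 120 N, or if a joint passes its speed limit or range.

## Robot

A 7-joint arm with a two-finger parallel gripper is mounted at the origin on the work surface. World frame = base frame: x ahead of the robot, y to its left, z up, the work surface at z = 0. Lengths are in m, angles in rad, forces in N, time in s.
With the tool pointing down it reaches from about 0.4 to 0.85 m from the base axis. Payload 10.4 kg.
Tool frame: the origin (TCP) lies midway between the tips of the shut fingers; the grasp point (between the pads) lies 19 mm behind it; z points along the fingers, y is the line along which they close (so a half turn about z gives the same grasp; the last joint's range is limited). The gripper opens to 87 mm and grips with 3 to 60 N. Pads are 19 mm wide; open, the fingers measure 117 mm over their backs; the gripper's body (75 mm by 190 mm) begins 51 mm behind the grasp point.
Start: joints at [-1.288, 0.332, -0.065, 1.46, 0.022, 1.35, -0.088], TCP at [0.188, 0.596, 0.223] pointing down, gripper open.
Joint ranges: [-2.6, 2.6], [-0.5, 2.12], [-1.47, 1.34], [0.16, 2.42], [-1.27, 4.41], [0.06, 2.06], [-2.6, 2.6]. Speed limits (rad/s): [2.22, 2.22, 2.79, 2.79, 3.14, 3.14, 3.14].

## Interface

Orientations are given as a unit quaternion [x, y, z, w].
In Python, from bench import sensors, eyes, order gives the robot as it stands.
- The arm moves only by the tool arm_command, never from a script. Its argument "steps" is a list of rows, each an object with "rot": the turn, a rotation vector about the world's x, y, z in degrees, a list of three; "slide": the shift along the world's x, y, z in m, a list of three; "grip": the opening, from 0 (shut) to 1 (fully open). A call has exactly 8 rows; each row shifts and turns the commanded pose from where the row before left it; what a row does not reach is not made up. A row lasts 1/8 s, in which the tool goes at most 62.5 mm and 10.7 degrees, less where a joint would pass 70% of its speed; a pose out of reach is approached as far as the arm can. A call with a gripper value outside its range is refused whole. The fingers move at their own pace and stop on an object; "newtons" is the grip in N (left out, the last holds). Time passes only in rows, so rows that do not move let the fingers close, or fill a call up. It gives the time, the measured TCP pose, the force, the opening and the grip force at its end, in the units of the state.
- sensors.read_state(): the state, without advancing time (a new reading comes with each control period).
- eyes.camera(name): name is "scene" or "top" or "wrist"; returns a dict with "pixels" (400x640x3 uint8, red, green, blue), "intrinsics" (3x3 intrinsics, pixels), "pose" (4x4, takes a point from camera to world coordinates). Camera axes: x right, y down, z forward; pixel columns grow to the right and rows downward; lengths in m; the calibration is good to about 2 mm. The wrist camera is an equidistant fisheye: a pixel r from the principal point sees the ray r / f radians off the axis. A picture is of the moment at which its call begins. There is no depth.
- order.close_job(): hands the job in; it is judged then, once.
Trained networks look in a picture, given as the dict that the camera call returned (one of the last four; its "shot" number tells which), for a name from the list of things; names that differ only in an ending like _2 or _b are one class to them, and where a whole thing is asked for, a point or a joint stands for the part that bears it (a point fixed in the world has none). Each returns a list of dicts, best first, with "conf" (0 to 1); they miss things now and then, are a little off and sometimes report something else, mostly with a low value. They report only what shows in the picture. A call takes as long as a camera call. They do not tell look-alikes from the thing itself.
- eyes.look_for(name, picture): "bbox" ([left, top, right, bottom] in pixels, round what is visible of it).
The state is a dict: "time": time; "joint_positions": joint angles; "joint_vel": joint speeds; "joint_torque": joint torques, N m; "ee_pos": TCP position; "eef_rot": TCP orientation; "ft_force": force on the tool from outside, world axes, zero at the start; "torque": the same for the moment, N m; "width": finger opening in m; "grip_force": force on a finger pad.
Only numpy, scipy, OpenCV 4.12 (cv2) and the standard library are available. Lean on these libraries where they do the work, as an engineer would, in place of code of your own. Each camera call takes 0.05 s, during which the arm holds its last target. There are 200 camera calls.

## Working session

There is one attempt and no reset: what is moved stays moved. The work goes in short steps, Python scripts to look and compute and a tool call to move; the robot and the scene stay as the last step left them, time stands still between calls to the robot, and variables do not carry over. Pictures are saved under pics/ and viewed, at most 10 in all, crops included, and the job is handed in when it is done.

Besides the shell and the picture viewer there is one more tool, called after "Emit:" by a JSON object that holds its "name" and its "arguments", one argument or row to a line. arm_command: Moves the arm, as the interface text tells. Its arguments: {"type":"object","properties":{"steps":{"type":"array","items":{"type":"object","properties":{"rot":{"type":"array","items":{"type":"number"}},"slide":{"type":"array","items":{"type":"number"}},"grip":{"type":"number"}}}},"newtons":{"type":"number"}},"required":["steps"]}

```bash
mkdir -p pics
cat > h.py <<'E'
import numpy as np, cv2
from bench import sensors, eyes, order
def shot(c,name=None):
    p=eyes.camera(c)
    if name: cv2.imwrite(f'pics/{name}.png',cv2.cvtColor(p['pixels'],cv2.COLOR_RGB2BGR))
    return p
def ray(p,u,v,fish=False):
    K=np.array(p['intrinsics']);T=np.array(p['pose'])
    x=(u-K[0,2])/K[0,0];y=(v-K[1,2])/K[1,1]
    if fish:
        r=np.hypot(x,y);s=np.sin(r)/r if r>1e-9 else 1
        d=np.array([x*s,y*s,np.cos(r)])
    else: d=np.array([x,y,1.])
    return T[:3,3],T[:3,:3]@(d/np.linalg.norm(d))
def atz(p,u,v,z,fish=False):
    o,d=ray(p,u,v,fish);return o+d*(z-o[2])/d[2]
def tri(rs):
    A=np.zeros((3,3));b=np.zeros(3)
    for o,d in rs:
        M=np.eye(3)-np.outer(d,d);A+=M;b+=M@o
    return np.linalg.solve(A,b)
def proj(p,X,fish=False):
    K=np.array(p['intrinsics']);T=np.array(p['pose'])
    c=T[:3,:3].T@(np.array(X)-T[:3,3])
    if fish:
        th=np.arctan2(np.hypot(c[0],c[1]),c[2]);k=th/max(np.hypot(c[0],c[1]),1e-9);q=c[:2]*k
    else: q=c[:2]/c[2]
    return q[0]*K[0,0]+K[0,2],q[1]*K[1,1]+K[1,2]
E
python3 - <<'E'
from h import *
np.set_printoptions(precision=4,suppress=True)
for c in ('top','scene'):
    p=shot(c,c+'0')
    print(c,p['pose'],p['intrinsics'])
    for n in ('jig','blank_mid','handle_mid','index','pointer_tip','stop','bar','glue','pencils','tape','offcut','mallet'):
        print(n,[(np.round(d['bbox']).astype(int).tolist(),round(d['conf'],2)) for d in eyes.look_for(n,p)[:3]])
print(sensors.read_state())
E
```

```text
top [[-0.0174 -0.9939  0.109   0.4099]
 [-0.9998  0.0182  0.0059  0.1241]
 [-0.0079 -0.1088 -0.994   1.3225]
 [ 0.      0.      0.      1.    ]] [[393.6981   0.     314.343 ]
 [  0.     393.6981 196.5677]
 [  0.       0.       1.    ]]
jig [([282, 125, 406, 201], 0.79), ([240, 189, 273, 245], 0.48)]
blank_mid [([438, 236, 450, 294], 0.94), ([292, 239, 337, 286], 0.79), ([435, 171, 452, 224], 0.63)]
handle_mid [([306, 151, 325, 202], 0.69)]
index []
pointer_tip [([308, 146, 324, 202], 0.77)]
stop [([285, 120, 402, 202], 0.96), ([377, 128, 407, 150], 0.25)]
bar [([306, 152, 323, 199], 0.83)]
glue [([378, 131, 402, 147], 0.78)]
pencils [([272, 127, 294, 154], 0.92)]
tape []
offcut [([350, 214, 372, 227], 0.8), ([240, 188, 272, 246], 0.65)]
mallet [([187, 152, 218, 227], 0.67)]
scene [[-0.3068  0.7907 -0.5298  1.247 ]
 [ 0.9518  0.2555 -0.1698  0.3448]
 [ 0.0011 -0.5564 -0.8309  1.1294]
 [ 0.      0.      0.      1.    ]] [[488.9122   0.     309.5553]
 [  0.     488.9122 193.2106]
 [  0.       0.       1.    ]]
jig [([195, 172, 348, 283], 0.97)]
blank_mid [([188, 80, 226, 129], 0.67), ([
[... 292 characters left out ...]
s [([317, 237, 347, 285], 0.93)]
tape [([356, 225, 378, 262], 0.84), ([287, 170, 322, 232], 0.63)]
offcut [([256, 155, 283, 178], 0.75)]
mallet [([425, 201, 475, 291], 0.6)]
{'time': 1.3, 'joint_positions': array([-1.2876,  0.3322, -0.0647,  1.4601,  0.0216,  1.3499, -0.0885]), 'joint_vel': array([ 0.0008,  0.0005, -0.0001, -0.001 ,  0.0008, -0.0005, -0.0007]), 'joint_torque': array([ -0.    , -62.3038,   0.0244, -39.0112,  -0.0611,   0.0315,
        -0.    ]), 'ee_pos': array([0.1882, 0.596 , 0.2226]), 'eef_rot': array([0.1523, 0.9883, 0.    , 0.    ]), 'ft_force': array([0.145 , 0.8884, 0.1482]), 'torque': array([ 0.0069,  0.0204, -0.0293]), 'grip_force': 0.0, 'width': 0.08689863923987103}
```

Run:
```python
import cv2
a=cv2.imread('pics/top0.png');b=cv2.imread('pics/scene0.png')
cv2.imwrite('pics/a.png',cv2.resize(a[100:310,180:460],None,fx=2.85,fy=2.85,interpolation=cv2.INTER_CUBIC))
cv2.imwrite('pics/b.png',cv2.resize(b[70:300,170:480],None,fx=2.55,fy=2.55,interpolation=cv2.INTER_CUBIC))
```

```text
(no output)
```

View pics/a.png

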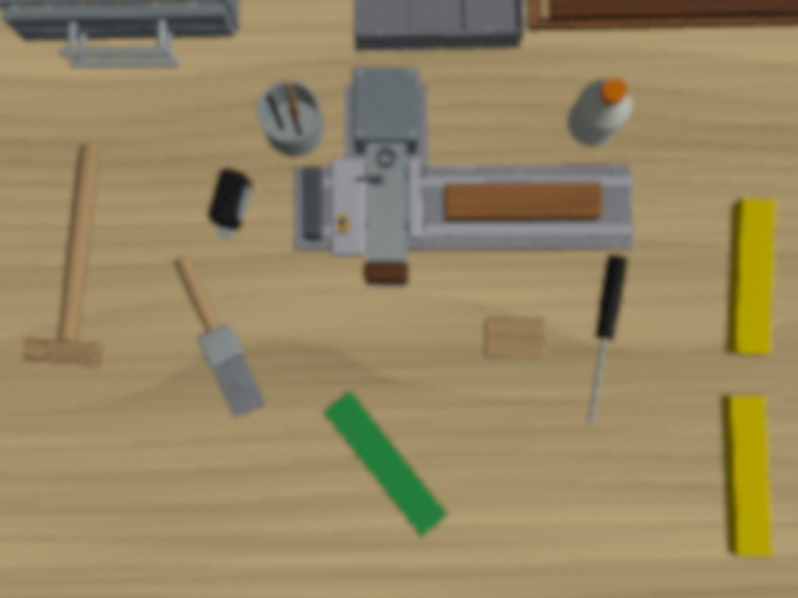

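View pics/b.png

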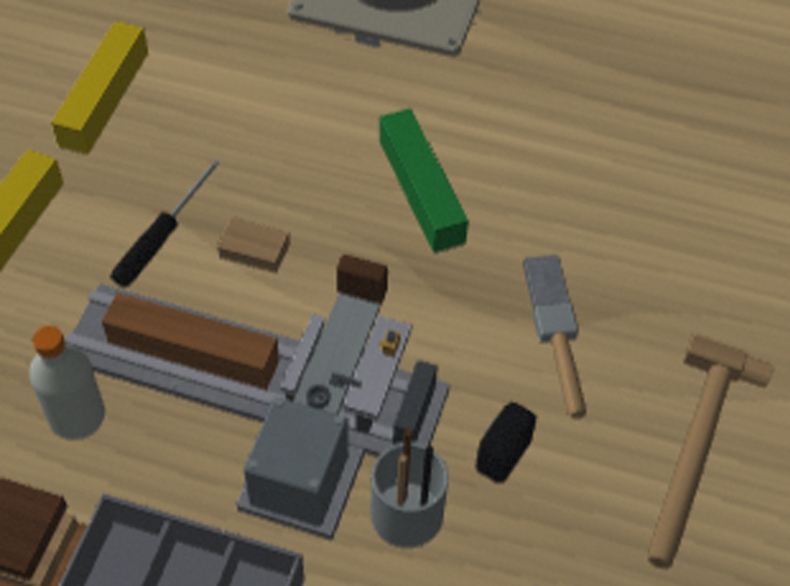

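The top view shows the wooden blank in the channel at px (364,171). Its look-alikes are the green bar (315,262) and the two yellow bars (443,198) and (443,265). I choose the wooden one. The handle is at (316,195), the brass index at (300,178) and the pointer at (310,163). The scene crop agrees: the blank is brown, lies between the lips, and there is nothing else in the channel.

Run:
```python
from h import *
np.set_printoptions(precision=4,suppress=True)
t=shot('top');s=shot('scene')
T=lambda x,y:(x/2.85+180,y/2.85+100)
S=lambda x,y:(x/2.55+170,y/2.55+70)
print('top z60 blank', [atz(t,*T(*q),.06)[:2] for q in ((446,184),(600,182),(600,218),(446,219))])
print('bed z15',[atz(t,*T(*q),.015)[:2] for q in ((632,165),(632,250),(294,250))])
print('handle top z123',[atz(t,*T(*q),.123)[:2] for q in ((366,263),(407,262))], 'bottom edge',[atz(t,*T(*q),.123)[:2] for q in ((366,283),(407,283))])
print('scene blank z60',[atz(s,*S(*q),.06)[:2] for q in ((117,294),(278,350),(270,385),(105,325))])
print('scene handle z123',[atz(s,*S(*q),.123)[:2] for q in ((343,255),(388,265),(384,281),(338,270))])
# two-view heights
print('blank stop-end near corner', tri([ray(t,*T(446,219)),ray(s,*S(278,350))]), 'far', tri([ray(t,*T(446,184)),ray(s,*S(270,365))]))
print('handle +y -x top', tri([ray(t,*T(366,283)),ray(s,*S(388,265))]))
print('handle -y -x top', tri([ray(t,*T(407,283)),ray(s,*S(343,255))]))
print('index', tri([ray(t,*T(342,222)),ray(s,*S(391,338))]),'bush',tri([ray(t,*T(386,158)),ray(s,*S(318,396))]))
print('pointer tip', atz(t,*T(357,179),.083),atz(s,*S(360,381),.083))
print('index pt z98', atz(t,*T(348,222),.098),atz(s,*S(382,345),.098))
```

```text
top z60 blank [array([0.6517, 0.0577]), array([ 0.6507, -0.1179]), array([ 0.6092, -0.1163]), array([0.6113, 0.0587])]
bed z15 [array([ 0.679 , -0.1651]), array([ 0.5776, -0.1609]), array([0.585 , 0.2358])]
handle top z123 [array([0.555 , 0.1491]), array([0.5552, 0.105 ])] bottom edge [array([0.5333, 0.1495]), array([0.5325, 0.1054])]
scene blank z60 [array([ 0.6176, -0.1187]), array([0.6309, 0.0645]), array([0.672 , 0.0709]), array([ 0.657 , -0.1146])]
scene handle z123 [array([0.5412, 0.1049]), array([0.5392, 0.1515]), array([0.5591, 0.1534]), array([0.5604, 0.1059])]
blank stop-end near corner [0.6155 0.0574 0.0332] far [0.6509 0.0603 0.0603]
handle +y -x top [0.534  0.1498 0.1155]
handle -y -x top [0.5339 0.1039 0.113 ]
index [0.6044 0.1753 0.0962] bush [0.6793 0.125  0.0788]
pointer tip [0.6549 0.1586 0.083 ] [0.6532 0.1588 0.083 ]
index pt z98 [0.6039 0.1688 0.098 ] [0.6161 0.1695 0.098 ]
```

Emit:
{"name": "arm_command", "arguments": {
  "steps": [
    {"slide": [0.0275, -0.0466, 0], "rot": [0, 0, 1], "grip": 0},
    {"slide": [0.0275, -0.0466, 0], "rot": [0, 0, 1], "grip": 0},
    {"slide": [0.0275, -0.0466, 0], "rot": [0, 0, 1], "grip": 0},
    {"slide": [0.0275, -0.0466, 0], "rot": [0, 0, 1], "grip": 0},
    {"slide": [0.0275, -0.0466, 0], "rot": [0, 0, 1], "grip": 0},
    {"slide": [0.0275, -0.0466, 0], "rot": [0, 0, 1], "grip": 0},
    {"slide": [0.0275, -0.0466, 0], "rot": [0, 0, 1], "grip": 0},
    {"slide": [0.0275, -0.0466, 0], "rot": [0, 0, 1], "grip": 0}
  ],
  "newtons": 20
}}

```text
time: 2.4
ee_pos: [0.4089, 0.2216, 0.2229]
eef_rot: [0.083, 0.997, 0.0, 0.0]
ft_force: [1.3, 0.5, 0.6]
width: 0.0152
grip_force: 0.0
```

Emit:
{"name": "arm_command", "arguments": {
  "steps": [
    {"slide": [0.0275, -0.0466, 0], "rot": [0, 0, 1], "grip": 0},
    {"slide": [0.0275, -0.0466, 0], "rot": [0, 0, 1], "grip": 0},
    {"slide": [0.0275, -0.0466, 0], "rot": [0, 0, 1], "grip": 0},
    {"slide": [0.0275, -0.0466, 0], "rot": [0, 0, 1], "grip": 0},
    {"slide": [0.0275, -0.0466, 0], "rot": [0, 0, 1], "grip": 0},
    {"slide": [0.0275, -0.0466, 0], "rot": [0, 0, 1], "grip": 0},
    {"slide": [0.0275, -0.0466, 0], "rot": [0, 0, 1], "grip": 0},
    {"slide": [0.0275, -0.0466, 0], "rot": [0, 0, 1], "grip": 0}
  ]
}}

```text
time: 3.4
ee_pos: [0.6291, -0.1507, 0.2227]
eef_rot: [0.013, 1.0, 0.0, 0.0]
ft_force: [-0.0, 1.3, 0.6]
width: 0.0003
grip_force: 0.0
```

Run:
```python
from h import *
np.set_printoptions(precision=4,suppress=True)
w=shot('wrist','w1'); s=shot('scene','s1'); st=sensors.read_state()
print(w['pose'],w['intrinsics'],st['joint_positions'],st['ee_pos'],st['eef_rot'],st['ft_force'])
for n in ('blank_mid','glue'):
  for p,f in ((w,True),(s,False)):
    print(n,[(np.round(d['bbox']).astype(int).tolist(),round(d['conf'],2)) for d in eyes.look_for(n,p)[:3]])
```

```text
[[ 0.0263  0.9523  0.3041  0.544 ]
 [ 0.9997 -0.0251 -0.008  -0.149 ]
 [ 0.      0.3042 -0.9526  0.3853]
 [ 0.      0.      0.      1.    ]] [[309.7069   0.     321.418 ]
 [  0.     309.7069 200.5447]
 [  0.       0.       1.    ]] [-0.2694  0.423   0.603   1.4256 -0.2359  1.3667  1.8782] [ 0.6284 -0.156   0.2216] [ 0.0163  0.9999 -0.0019 -0.0006] [-0.0407  0.3705 -0.8204]
blank_mid [([346, 158, 497, 204], 0.92), ([175, 39, 227, 189], 0.85), ([520, 0, 570, 35], 0.83)]
blank_mid [([196, 76, 227, 126], 0.96), ([147, 139, 188, 187], 0.88), ([321, 110, 355, 166], 0.73)]
glue [([326, 228, 367, 260], 0.87)]
glue [([180, 201, 208, 241], 0.85)]
```

View pics/w1.png

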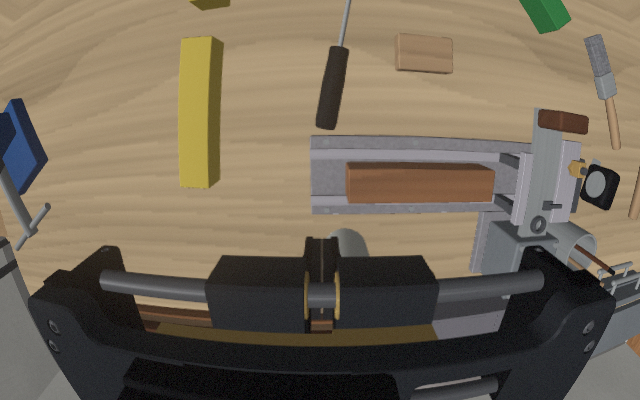

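The wrist view shows the wooden blank at x 346–494, y 163–203 between the lips. The channel's feed end is clear at x≈312–345, so there is room to come down behind the blank. The glue bottle (345,243) stands outside the path.

Run:
```python
from h import *
np.set_printoptions(precision=4,suppress=True)
w=shot('wrist'); s=shot('scene');t=shot('top')
S=lambda x,y:(x/2.55+170,y/2.55+70)
Tt=lambda x,y:(x/2.85+180,y/2.85+100)
print('blank feed end top', [atz(w,*q,.06,True)[:2] for q in ((346,165),(347,203),(492,165),(494,202))])
print('bed', [atz(w,*q,.015,True)[:2] for q in ((311,136),(312,214))])
print('blank corner tri',tri([ray(w,347,203,True),ray(t,*Tt(600,182))]),tri([ray(w,346,165,True),ray(t,*Tt(600,218))]))
print('handle tri',tri([ray(w,539,109,True),ray(t,*Tt(407,283))]))
print('index tri',tri([ray(w,570,168,True),ray(t,*Tt(348,222))]))
print('glue',atz(s,195,236,0),atz(t,389,143,0.07))
```

```text
blank feed end top [array([ 0.6075, -0.1219]), array([ 0.6503, -0.121 ]), array([0.6079, 0.0544]), array([0.6543, 0.0638])]
bed [array([ 0.5799, -0.1598]), array([ 0.6787, -0.162 ])]
blank corner tri [ 0.653  -0.12    0.0504] [ 0.6121 -0.1203  0.0387]
handle tri [0.5363 0.1047 0.0818]
index tri [0.6055 0.1694 0.0822]
glue [ 0.748  -0.1308  0.    ] [ 0.7176 -0.1137  0.07  ]
```

Emit:
{"name": "arm_command", "arguments": {
  "steps": [
    {"slide": [0.0003, 0, -0.032], "rot": [0, 0, 0], "grip": 0},
    {"slide": [0.0003, 0, -0.032], "rot": [0, 0, 0], "grip": 0},
    {"slide": [0.0003, 0, -0.032], "rot": [0, 0, 0], "grip": 0},
    {"slide": [0.0003, 0, -0.032], "rot": [0, 0, 0], "grip": 0},
    {"slide": [0, 0, -0.032], "rot": [0, 0, 0], "grip": 0},
    {"slide": [0, 0, -0.018], "rot": [0, 0, 0], "grip": 0},
    {"slide": [0, 0, -0.01], "rot": [0, 0, 0], "grip": 0},
    {"slide": [0, 0, 0], "rot": [0, 0, 0], "grip": 0}
  ]
}}

```text
time: 4.85
ee_pos: [0.6294, -0.1494, 0.0347]
eef_rot: [0.013, 1.0, 0.0, -0.0]
ft_force: [-0.3, -0.6, 0.3]
width: 0.0004
grip_force: 0.0
```

Emit:
{"name": "arm_command", "arguments": {
  "steps": [
    {"slide": [0.0002, 0.014, 0], "rot": [0, 0, 0], "grip": 0},
    {"slide": [0.0002, 0.014, 0], "rot": [0, 0, 0], "grip": 0},
    {"slide": [0.0002, 0.014, 0], "rot": [0, 0, 0], "grip": 0},
    {"slide": [0.0002, 0.014, 0], "rot": [0, 0, 0], "grip": 0},
    {"slide": [0.0002, 0.014, 0], "rot": [0, 0, 0], "grip": 0},
    {"slide": [0.0002, 0.014, 0], "rot": [0, 0, 0], "grip": 0},
    {"slide": [0.0002, 0.014, 0], "rot": [0, 0, 0], "grip": 0},
    {"slide": [0.0002, 0.014, 0], "rot": [0, 0, 0], "grip": 0}
  ]
}}

```text
time: 5.85
ee_pos: [0.631, -0.0368, 0.0346]
eef_rot: [0.013, 1.0, -0.0, 0.0]
ft_force: [-0.1, -3.0, 4.3]
width: 0.0006
grip_force: 2.1
```

Run:
```python
from h import *
s=shot('scene');print(sensors.read_state()['ee_pos'],sensors.read_state()['ft_force'])
cv2.imwrite('pics/s2.png',cv2.resize(cv2.cvtColor(s['pixels'],cv2.COLOR_RGB2BGR)[110:300,150:380],None,fx=3,fy=3,interpolation=cv2.INTER_CUBIC))
```

```text
[ 0.63107509 -0.03385317  0.03438799] [ 0.22068254 -0.21312781  1.98949213]
```

View pics/s2.png

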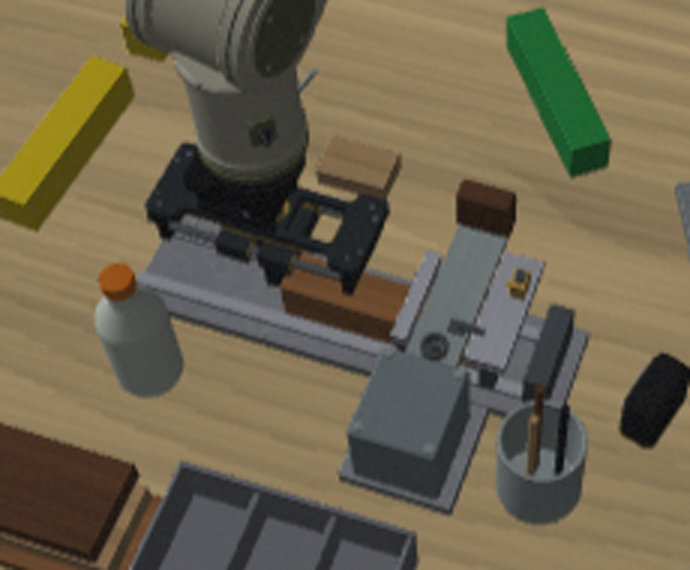

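Emit:
{"name": "arm_command", "arguments": {
  "steps": [
    {"slide": [0.0001, 0.008, 0], "rot": [0, 0, 0], "grip": 0},
    {"slide": [0.0001, 0.008, 0], "rot": [0, 0, 0], "grip": 0},
    {"slide": [0.0001, 0.008, 0], "rot": [0, 0, 0], "grip": 0},
    {"slide": [0, 0.005, 0], "rot": [0, 0, 0], "grip": 0},
    {"slide": [0, 0.003, 0], "rot": [0, 0, 0], "grip": 0},
    {"slide": [0, 0.002, 0], "rot": [0, 0, 0], "grip": 0},
    {"slide": [0, 0.002, 0], "rot": [0, 0, 0], "grip": 0},
    {"slide": [0, 0.002, 0], "rot": [0, 0, 0], "grip": 0}
  ]
}}

```text
time: 6.9
ee_pos: [0.6312, 0.0004, 0.0345]
eef_rot: [0.013, 1.0, 0.0, -0.0]
ft_force: [0.8, -1.4, -0.7]
width: 0.0006
grip_force: 0.4
```

Emit:
{"name": "arm_command", "arguments": {
  "steps": [
    {"slide": [0, 0.001, 0], "rot": [0, 0, 0], "grip": 0},
    {"slide": [0, 0.001, 0], "rot": [0, 0, 0], "grip": 0},
    {"slide": [0, 0.001, 0], "rot": [0, 0, 0], "grip": 0},
    {"slide": [0, 0.001, 0], "rot": [0, 0, 0], "grip": 0},
    {"slide": [0, 0.001, 0], "rot": [0, 0, 0], "grip": 0},
    {"slide": [0, 0.001, 0], "rot": [0, 0, 0], "grip": 0},
    {"slide": [0, 0.001, 0], "rot": [0, 0, 0], "grip": 0},
    {"slide": [0, 0.001, 0], "rot": [0, 0, 0], "grip": 0}
  ]
}}

```text
time: 7.9
ee_pos: [0.6313, 0.0085, 0.0346]
eef_rot: [0.013, 1.0, 0.0, -0.0]
ft_force: [0.6, -1.0, 0.3]
width: 0.0008
grip_force: 0.4
```

Emit:
{"name": "arm_command", "arguments": {
  "steps": [
    {"slide": [0, 0.001, 0], "rot": [0, 0, 0], "grip": 0},
    {"slide": [0, 0.001, 0], "rot": [0, 0, 0], "grip": 0},
    {"slide": [0, 0.001, 0], "rot": [0, 0, 0], "grip": 0},
    {"slide": [0, 0.001, 0], "rot": [0, 0, 0], "grip": 0},
    {"slide": [0, 0, 0], "rot": [0, 0, 0], "grip": 0},
    {"slide": [0, 0, 0], "rot": [0, 0, 0], "grip": 0},
    {"slide": [0, 0, 0], "rot": [0, 0, 0], "grip": 0},
    {"slide": [0, 0, 0], "rot": [0, 0, 0], "grip": 0}
  ]
}}

```text
time: 8.9
ee_pos: [0.6314, 0.0098, 0.0347]
eef_rot: [0.014, 1.0, -0.001, 0.0]
ft_force: [0.5, -8.7, -0.1]
width: 0.0004
grip_force: 4.0
```

Emit:
{"name": "arm_command", "arguments": {
  "steps": [
    {"slide": [0, -0.01, 0], "rot": [0, 0, 0], "grip": 0},
    {"slide": [0, -0.012, 0.01], "rot": [0, 0, 0], "grip": 0},
    {"slide": [0, 0, 0.05], "rot": [0, 0, 0], "grip": 0},
    {"slide": [0, 0, 0.055], "rot": [0, 0, 0], "grip": 0},
    {"slide": [-0.01, 0, 0.055], "rot": [0, 0, -9], "grip": 0.3},
    {"slide": [-0.025, 0.01, 0.025], "rot": [0, 0, -9], "grip": 0.8},
    {"slide": [-0.025, 0.03, 0], "rot": [0, 0, -9], "grip": 0.8},
    {"slide": [-0.025, 0.03, 0], "rot": [0, 0, -9], "grip": 0.8}
  ]
}}

```text
time: 9.9
ee_pos: [0.5456, 0.0607, 0.2307]
eef_rot: [0.324, 0.946, 0.001, 0.0]
ft_force: [-0.4, 0.7, 1.1]
width: 0.0325
grip_force: 0.0
```

Emit:
{"name": "arm_command", "arguments": {
  "steps": [
    {"slide": [0, 0.03, 0], "rot": [0, 0, -9], "grip": 0.8},
    {"slide": [0, 0.03, 0], "rot": [0, 0, -9], "grip": 0.8},
    {"slide": [0, 0.005, 0], "rot": [0, 0, -9], "grip": 0.8},
    {"slide": [0, 0, 0], "rot": [0, 0, -9], "grip": 0.8},
    {"slide": [0, 0, 0], "rot": [0, 0, -9], "grip": 0.8},
    {"slide": [0, 0, 0], "rot": [0, 0, -9], "grip": 0.8},
    {"slide": [0, 0, 0], "rot": [0, 0, 0], "grip": 0.8},
    {"slide": [0, 0, 0], "rot": [0, 0, 0], "grip": 0.8}
  ]
}}

```text
time: 10.9
ee_pos: [0.5463, 0.1253, 0.2299]
eef_rot: [0.715, 0.699, 0.0, -0.0]
ft_force: [-0.2, 0.4, 0.5]
width: 0.0699
grip_force: 0.0
```

Run:
```python
from h import *
np.set_printoptions(precision=4,suppress=True)
w=shot('wrist','w3'); s=shot('scene'); t=shot('top'); st=sensors.read_state()
print(st['joint_positions'],st['ee_pos'],st['eef_rot'],st['ft_force'],st['width'])
for p in (w,t):
  for n in ('handle_mid','index','pointer_tip','blank_mid'):
    print(n,[(np.round(d['bbox']).astype(int).tolist(),round(d['conf'],2)) for d in eyes.look_for(n,p)[:2]])
a=cv2.cvtColor(s['pixels'],cv2.COLOR_RGB2BGR)[140:290,200:360]; b=cv2.cvtColor(w['pixels'],cv2.COLOR_RGB2BGR)
cv2.imwrite('pics/c3.png',cv2.resize(a,None,fx=3.75,fy=3.75,interpolation=cv2.INTER_CUBIC))
```

```text
[-0.9314  0.2108  0.7256  1.6588 -0.1438  1.3263 -0.2067] [0.5463 0.1254 0.2297] [ 0.7158  0.6983  0.0001 -0.    ] [ 0.1509 -1.1448  0.1306] 0.06915655836916346
handle_mid [([313, 155, 460, 221], 0.96)]
index [([371, 133, 394, 151], 0.56)]
pointer_tip [([311, 152, 459, 223], 0.74)]
blank_mid [([116, 119, 223, 232], 0.92), ([373, 111, 426, 258], 0.66)]
handle_mid []
index []
pointer_tip []
blank_mid [([436, 171, 452, 227], 0.69), ([435, 238, 450, 294], 0.59)]
```

View pics/w3.png

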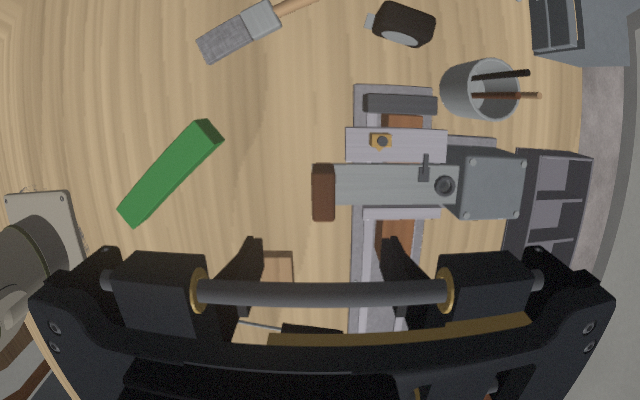

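View pics/c3.png

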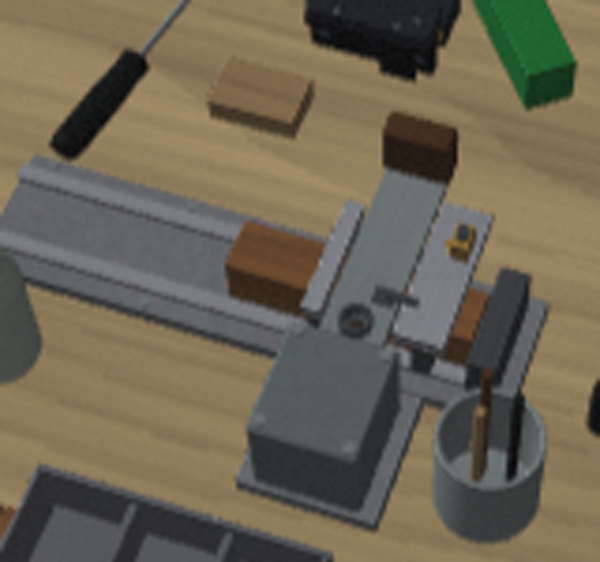

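The blank is home: its brown end touches the dark stop in the scene crop at (475,320). In the wrist view the handle is at (312–335, 163–221), the pointer tip at (426,154), and the index screw and point at about (381,142–148).

Run:
```python
from h import *
np.set_printoptions(precision=4,suppress=True)
w=shot('wrist'); s=shot('scene')
W=lambda u,v,z:atz(w,u,v,z,True)[:2]
S=lambda x,y:(x/3.75+200,y/3.75+140)
print('handle z123',[W(*q,.123) for q in ((312,163),(335,164),(335,221),(312,221))])
print('handle bottom z78 +x', W(335,205,.078))
print('pointer',W(426,154,.083),atz(s,*S(417,300),.083))
print('index',[W(382,148,z) for z in (.08,.098)], [atz(s,*S(450,250),z) for z in (.085,.09)])
print('screw tri',tri([ray(w,382,141,True),ray(s,*S(466,231))]))
print('ptr tri',tri([ray(w,426,154,True),ray(s,*S(416,300))]),'bush',tri([ray(w,443,185,True),ray(s,*S(356,319))]))
print('handle tri',tri([ray(w,312,163,True),ray(s,*S(457,127))]),tri([ray(w,312,221,True),ray(s,*S(388,113))]))
b=cv2.cvtColor(w['pixels'],cv2.COLOR_RGB2BGR)[120:230,300:460]
cv2.imwrite('pics/c4.png',cv2.resize(b,None,fx=5,fy=5,interpolation=cv2.INTER_CUBIC))
```

```text
handle z123 [array([0.5377, 0.1582]), array([0.558 , 0.1568]), array([0.5572, 0.1028]), array([0.5357, 0.1034])]
handle bottom z78 +x [0.559  0.1034]
pointer [0.6554 0.1585] [0.6548 0.1594 0.083 ]
index [array([0.6083, 0.1643]), array([0.6048, 0.1669])] [array([0.6119, 0.1689, 0.085 ]), array([0.6149, 0.1698, 0.09  ])]
screw tri [0.604  0.1757 0.1011]
ptr tri [0.6552 0.1587 0.0834] bush [0.6788 0.1242 0.0793]
handle tri [0.5376 0.1539 0.1199] [0.5353 0.0997 0.113 ]
```

View pics/c4.png

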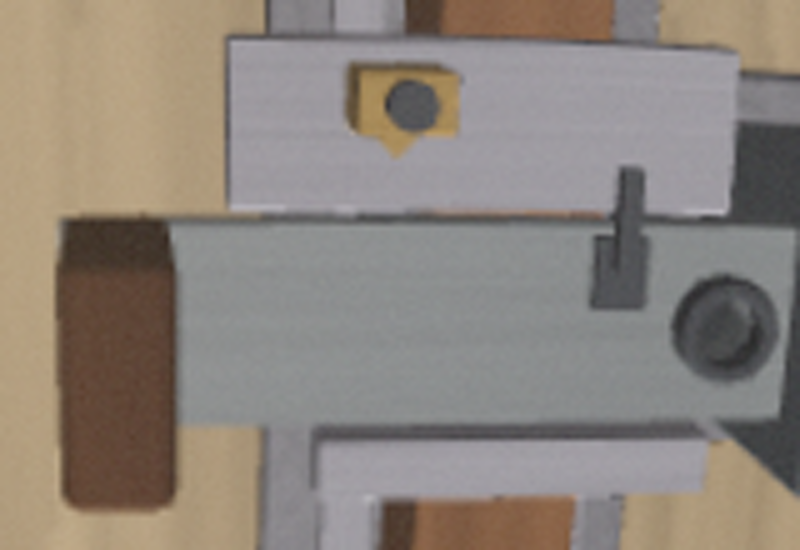

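The close crop shows the handle top at crop x 60–173, y 265–508, the index's brass point at crop (398,155), which is px (379.6,151), and the pointer tip at crop (631,168), which is px (426.2,153.6).

Run:
```python
from h import *
np.set_printoptions(precision=4,suppress=True)
w=shot('wrist'); 
W=lambda x,y,z:atz(w,x/5+300,y/5+120,z,True)[:2]
print('handle',[W(*q,.123) for q in ((59,265),(174,265),(176,505),(64,507))])
print('ptr',W(631,168,.083)); print('index',[W(398,155,z) for z in (.08,.085,.09,.098)])
print('bar edge',W(200,222,.078),W(790,226,.078)); print('bridge edge', W(230,40,.08),W(230,207,.08),W(735,210,.08))
```

```text
handle [array([0.5372, 0.1492]), array([0.5577, 0.1486]), array([0.5574, 0.1028]), array([0.5364, 0.1029])]
ptr [0.6556 0.1589]
index [array([0.6058, 0.1612]), array([0.6049, 0.1619]), array([0.604 , 0.1627]), array([0.6025, 0.1639])]
bar edge [0.5649 0.1474] [0.6962 0.1455]
bridge edge [0.5714 0.1852] [0.571  0.1508] [0.6815 0.1494]
```

Emit:
{"name": "arm_command", "arguments": {
  "steps": [
    {"slide": [0.0005, 0.0005, -0.03], "rot": [0, 0, 0], "grip": 0.8},
    {"slide": [0, 0, -0.03], "rot": [0, 0, 0], "grip": 0.8},
    {"slide": [0, 0, -0.03], "rot": [0, 0, 0], "grip": 0.8},
    {"slide": [0, 0, -0.03], "rot": [0, 0, 0], "grip": 0.8},
    {"slide": [0, 0, -0.021], "rot": [0, 0, 0], "grip": 0.8},
    {"slide": [0, 0, 0], "rot": [0, 0, 0], "grip": 0.8},
    {"slide": [0, 0, 0], "rot": [0, 0, 0], "grip": 0.4},
    {"slide": [0, 0, 0], "rot": [0, 0, 0], "grip": 0.3}
  ],
  "newtons": 40
}}

```text
time: 12.6
ee_pos: [0.5474, 0.1261, 0.0897]
eef_rot: [0.716, 0.698, 0.001, 0.0]
ft_force: [-0.4, 0.4, 0.5]
width: 0.0569
grip_force: 0.0
```

Emit:
{"name": "arm_command", "arguments": {
  "steps": [
    {"slide": [0, 0, 0], "rot": [0, 0, 0], "grip": 0},
    {"slide": [0, 0, 0], "rot": [0, 0, 0], "grip": 0},
    {"slide": [0, 0, 0], "rot": [0, 0, 0], "grip": 0},
    {"slide": [0, 0, 0], "rot": [0, 0, 0], "grip": 0},
    {"slide": [0, 0, 0], "rot": [0, 0, 0], "grip": 0},
    {"slide": [0, 0, 0], "rot": [0, 0, 0], "grip": 0},
    {"slide": [0, 0, 0], "rot": [0, 0, 0], "grip": 0},
    {"slide": [0, 0, 0], "rot": [0, 0, 0], "grip": 0}
  ]
}}

```text
time: 13.6
ee_pos: [0.5474, 0.1259, 0.0887]
eef_rot: [0.716, 0.698, 0.0, 0.001]
ft_force: [4.6, -0.1, -4.1]
width: 0.0215
grip_force: 40.0
```

Emit:
{"name": "arm_command", "arguments": {
  "steps": [
    {"slide": [-0.007, 0.0001, 0], "rot": [0, 0, 0], "grip": 0},
    {"slide": [-0.007, 0.0001, 0], "rot": [0, 0, 0], "grip": 0},
    {"slide": [-0.007, 0.0001, 0], "rot": [0, 0, 0], "grip": 0},
    {"slide": [-0.007, 0.0001, 0], "rot": [0, 0, 0], "grip": 0},
    {"slide": [-0.007, 0.0001, 0], "rot": [0, 0, 0], "grip": 0},
    {"slide": [-0.007, 0.0001, 0], "rot": [0, 0, 0], "grip": 0},
    {"slide": [-0.006, 0.0001, 0], "rot": [0, 0, 0], "grip": 0},
    {"slide": [0, 0, 0], "rot": [0, 0, 0], "grip": 0}
  ]
}}

```text
time: 14.6
ee_pos: [0.5, 0.1266, 0.0887]
eef_rot: [0.716, 0.698, 0.001, 0.001]
ft_force: [12.6, 1.3, -11.5]
width: 0.0221
grip_force: 40.0
```

Run:
```python
from h import *
np.set_printoptions(precision=4,suppress=True)
w=shot('wrist'); s=shot('scene'); st=sensors.read_state()
print(st['ee_pos'],st['ft_force'],st['width'],st['grip_force'])
for X in ((.605,.162,.085),(.605,.16,.083)): print(proj(w,X,True),proj(s,X))
W=cv2.cvtColor(w['pixels'],cv2.COLOR_RGB2BGR);S=cv2.cvtColor(s['pixels'],cv2.COLOR_RGB2BGR)
u,v=map(int,proj(w,(.605,.162,.085),True));print('w crop origin',u-50,v-40)
a=cv2.resize(W[v-40:v+40,u-50:u+50],(500,400),interpolation=cv2.INTER_CUBIC)
u,v=map(int,proj(s,(.605,.162,.085)));print('s crop origin',u-18,v-25)
b=cv2.resize(S[v-25:v+25,u-18:u+18],(288,400),interpolation=cv2.INTER_CUBIC)
cv2.imwrite('pics/d.png',np.hstack([a,b]))
```

```text
[0.5002 0.1266 0.0887] [ 12.3179   1.3855 -10.9104] 0.02177787749801812 40.03455899655819
(np.float64(490.54613139519404), np.float64(188.74425061860325)) (np.float64(318.1850689796653), np.float64(203.77113433182387))
(np.float64(488.65614664446036), np.float64(190.94240930641615)) (np.float64(317.4203952927617), np.float64(203.99117796675586))
w crop origin 440 148
s crop origin 300 178
```

View pics/d.png

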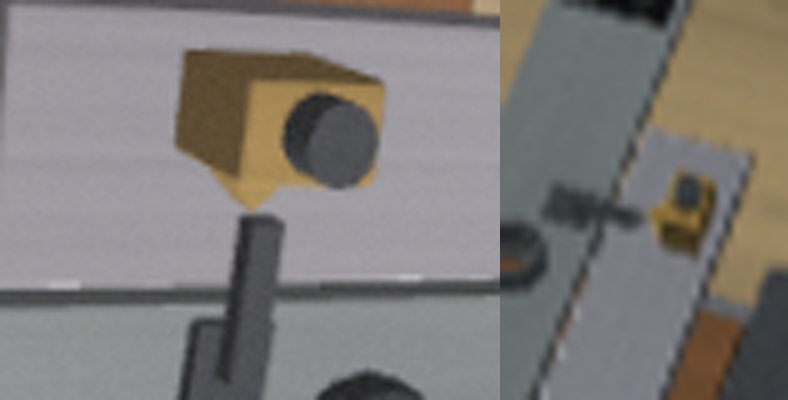

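Run:
```python
from h import *
np.set_printoptions(precision=4,suppress=True)
w=shot('wrist'); s=shot('scene')
W=lambda x,y:(x/5+440,y/5+148)
S=lambda x,y:((x-500)/8+300,y/8+178)
print('ptr',[atz(w,*W(264,216),z,True)[:2] for z in (.083,.086)])
print('idx',[atz(w,*W(250,210),z,True)[:2] for z in (.08,.083,.086,.09)])
print('scene ptr',[atz(s,*S(640,216),z)[:2] for z in (.083,.086)],'idx',[atz(s,*S(655,213),z)[:2] for z in (.083,.086,.09)])
print('idx tri',tri([ray(w,*W(250,210),True),ray(s,*S(655,213))]),'ptr tri',tri([ray(w,*W(264,216),True),ray(s,*S(640,216))]))
```

```text
ptr [array([0.6085, 0.1598]), array([0.6065, 0.1607])]
idx [array([0.608 , 0.1597]), array([0.6062, 0.1606]), array([0.6043, 0.1615]), array([0.6018, 0.1627])]
scene ptr [array([0.6078, 0.1611]), array([0.6097, 0.1616])] idx [array([0.6053, 0.1653]), array([0.6071, 0.1658]), array([0.6096, 0.1665])]
idx tri [0.6054 0.1632 0.0841] ptr tri [0.608  0.1606 0.0836]
```

The pointer is just short of the brass point. In the wrist crop its tip is at (264,216) and the point is at (250,210), which leaves about 2.5 mm to pull.

Emit:
{"name": "arm_command", "arguments": {
  "steps": [
    {"slide": [-0.001, 0, 0], "rot": [0, 0, 0], "grip": 0},
    {"slide": [-0.001, 0, 0], "rot": [0, 0, 0], "grip": 0},
    {"slide": [-0.0005, 0, 0], "rot": [0, 0, 0], "grip": 0},
    {"slide": [0, 0, 0], "rot": [0, 0, 0], "grip": 0},
    {"slide": [0, 0, 0], "rot": [0, 0, 0], "grip": 0},
    {"slide": [0, 0, 0], "rot": [0, 0, 0], "grip": 0},
    {"slide": [0, 0, 0], "rot": [0, 0, 0], "grip": 0},
    {"slide": [0, 0, 0], "rot": [0, 0, 0], "grip": 0}
  ]
}}

```text
time: 15.8
ee_pos: [0.498, 0.1266, 0.0887]
eef_rot: [0.716, 0.698, 0.001, 0.001]
ft_force: [12.6, 0.4, -11.0]
width: 0.0219
grip_force: 40.0
```

Run:
```python
from h import *
w=shot('wrist'); s=shot('scene'); st=sensors.read_state()
print(st['time'],st['ee_pos'],st['ft_force'],st['grip_force'])
W=cv2.cvtColor(w['pixels'],cv2.COLOR_RGB2BGR);S=cv2.cvtColor(s['pixels'],cv2.COLOR_RGB2BGR)
u,v=map(int,proj(w,(.605,.162,.085),True));print(u-50,v-40)
a=cv2.resize(W[v-40:v+40,u-50:u+50],(500,400),interpolation=cv2.INTER_CUBIC)
b=cv2.resize(S[178:238,295:340],(300,400),interpolation=cv2.INTER_CUBIC)
cv2.imwrite('pics/e.png',np.hstack([a,b]))
```

```text
15.9 [0.4979287  0.12661821 0.08866981] [ 13.59614661   0.19573108 -10.98263979] 40.04131999332458
443 148
```

View pics/e.png

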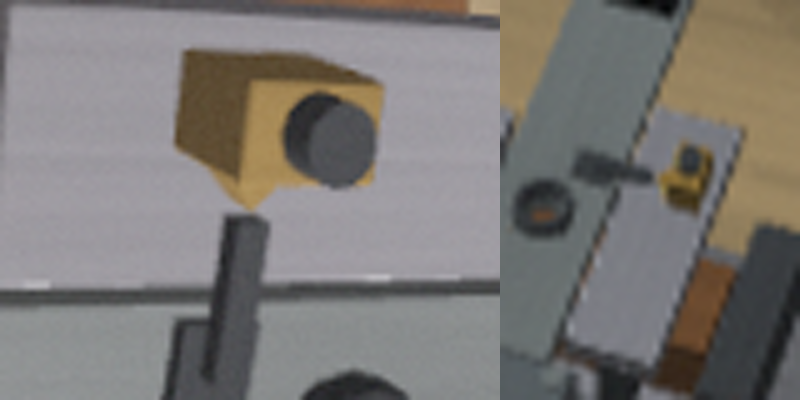

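The pointer tip (250,216) is now in line with the brass point (250,210) in the wrist crop, and the blank still touches the stop. I'm handing in.

```bash
python3 -c "
from bench import order;print(order.close_job())"
```

```text
the job is handed in; nothing more can be done
None
```

The job is handed in: the last pictures show the blank home against the stop and the pointer in line with the index point, with the gripper still holding the handle at 40 N; no verdict came back.

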